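Put the dwell weights back on their own pressure feet

TASK

Four test strips are being pressed under brass weights, but each of these four weights stands on the wrong pressure foot. Rearrange them so that each stands upright and flat inside the dish of its own foot: the smallest weight on the smallest foot, and so on up to the largest weight on the largest foot. Do not knock a weight over or set one down on the bare desk mat or bench; if one must wait, park it on the round cork mat.

Things in the scene. Friction and masses are not known exactly. Their poses are not given: they have to be found in the camera images.
- weight_1_mid (a point): smallest of four loose brass weights standing on the pressure feet (the lone one at the back of the bench, behind the strip cutter, is no part of the job): a round upright body with a narrower neck and knob on top, 19 mm across, 28 mm tall in all, about 50 g; the side is straight and best gripped over the lower 15 mm. The point is on its axis half-way up, 14 mm above its flat underside; z up along its axis
- weight_2_mid (a point): second smallest of four loose brass weights standing on the pressure feet (the lone one at the back of the bench, behind the strip cutter, is no part of the job): a round upright body with a narrower neck and knob on top, 24 mm across, 35 mm tall in all, about 100 g; the side is straight and best gripped over the lower 19 mm. The point is on its axis half-way up, 18 mm above its flat underside; z up along its axis
- weight_3_mid (a point): second largest of four loose brass weights standing on the pressure feet (the lone one at the back of the bench, behind the strip cutter, is no part of the job): a round upright body with a narrower neck and knob on top, 30 mm across, 44 mm tall in all, about 200 g; the side is straight and best gripped over the lower 24 mm. The point is on its axis half-way up, 22 mm above its flat underside; z up along its axis
- weight_4_mid (a point): largest of four loose brass weights standing on the pressure feet (the lone one at the back of the bench, behind the strip cutter, is no part of the job): a round upright body with a narrower neck and knob on top, 38 mm across, 56 mm tall in all, about 500 g; the side is straight and best gripped over the lower 30 mm. The point is on its axis half-way up, 28 mm above its flat underside; z up along its axis
- dish_1 (a point): smallest of four fixed pressure feet: a round aluminium disc 43 mm across, each standing in the middle of its own 72 mm square steel panel, which is 4 mm thick and has an amber test strip stuck along it. The disc's top is a flat-bottomed round dish 36 mm wide inside, lined with thin black rubber, with a rim 3.5 mm wide standing 3 mm above the dish floor. The point is the centre of the dish floor, which is 12 mm above the desk mat; z up, x along the strip
- dish_2 (a point): second smallest of four fixed pressure feet: a round aluminium disc 51 mm across, each standing in the middle of its own 72 mm square steel panel, which is 4 mm thick and has an amber test strip stuck along it. The disc's top is a flat-bottomed round dish 44 mm wide inside, lined with thin black rubber, with a rim 3.5 mm wide standing 3 mm above the dish floor. The point is the centre of the dish floor, which is 12 mm above the desk mat; z up, x along the strip
- dish_3 (a point): second largest of four fixed pressure feet: a round aluminium disc 59 mm across, each standing in the middle of its own 72 mm square steel panel, which is 4 mm thick and has an amber test strip stuck along it. The disc's top is a flat-bottomed round dish 52 mm wide inside, lined with thin black rubber, with a rim 3.5 mm wide standing 3 mm above the dish floor. The point is the centre of the dish floor, which is 12 mm above the desk mat; z up, x along the strip
- dish_4 (a point): largest of four fixed pressure feet: a round aluminium disc 67 mm across, each standing in the middle of its own 72 mm square steel panel, which is 4 mm thick and has an amber test strip stuck along it. The disc's top is a flat-bottomed round dish 60 mm wide inside, lined with thin black rubber, with a rim 3.5 mm wide standing 3 mm above the dish floor. The point is the centre of the dish floor, which is 12 mm above the desk mat; z up, x along the strip
- cork_top (a point): fixed round cork mat, 80 mm across and 6 mm thick, lying empty on the desk mat: the parking place. The point is the centre of its top; z up. It shows where the desk mat's surface is: 6 mm below

How it is judged:
At the end, for the whole second after the job is handed in: Each weight stands upright and still on the floor of its own dish (size matches size), wholly inside the rim: within 10 to 12.5 mm of the dish's centre by size (the dish's play and 1.5 mm), its underside within 2 mm of the dish floor, tilted less than 0.08 rad (horizontal distance between weight_1_mid and dish_1 below 0.01 m and z of weight_1_mid in the frame of dish_1 between 0.012 and 0.016 m and angle between each of weight_1_mid, weight_2_mid, weight_3_mid, weight_4_mid's own z axis and vertical below 0.08 rad and linear speed of each of weight_1, weight_2, weight_3, weight_4 below 0.01 m/s and horizontal distance between weight_2_mid and dish_2 below 0.0115 m and z of weight_2_mid in the frame of dish_2 between 0.0157 and 0.0197 m and horizontal distance between weight_3_mid and dish_3 below 0.0125 m and z of weight_3_mid in the frame of dish_3 between 0.0201 and 0.0241 m and horizontal distance between weight_4_mid and dish_4 below 0.0125 m and z of weight_4_mid in the frame of dish_4 between 0.026 and 0.03 m); the robot touches nothing.
It fails at once if a weight is knocked over (angle between any of weight_1_mid, weight_2_mid, weight_3_mid, weight_4_mid's own z axis and vertical above 0.7 rad).
It fails at once if a weight is set down on the bare desk mat or bench (its underside comes within 3 mm of the desk mat's level) (height (world z) of weight_1_mid below 0.0247 m or height (world z) of weight_2_mid below 0.0284 m or height (world z) of weight_3_mid below 0.0328 m or height (world z) of weight_4_mid below 0.0387 m).
It also fails if it takes over 109 s, if anything falls off the work surface, if the arm or the gripper's body presses on something with over 40 N, if the wrist force passes 120 N, or if a joint passes its speed limit or range.

ROBOT

A 7-joint arm with a two-finger parallel gripper is mounted at the origin on a cart in front of the work surface, level with it; the furniture and walls round the work are solid. World frame = base frame: x ahead of the robot, y to its left, z up, the work surface at z = 0. Lengths are in m, angles in rad, forces in N, time in s.
With the tool pointing down it reaches from about 0.425 to 0.875 m from the base axis. Payload 4.7 kg.
Tool frame: the origin (TCP) lies midway between the tips of the shut fingers; the grasp point (between the pads) lies 19 mm behind it; z points along the fingers, y is the direction in which the jaws open and shut (so a half turn about z gives the same grasp; the last joint's range is limited). The gripper opens to 87 mm and grips with 3 to 60 N. Pads are 19 mm wide; open, the fingers measure 117 mm over their backs; the gripper's body (75 mm by 190 mm) begins 51 mm behind the grasp point.
Start: joints at [-1.229, 0.321, -0.07, 1.45, 0.023, 1.371, -0.057], TCP at [0.209, 0.615, 0.223] pointing down, gripper open.
Joint ranges: [-2.86, 2.86], [-0.3, 2.09], [-1.38, 1.24], [0.06, 2.45], [-1.56, 4.7], [0.09, 2.05], [-2.69, 2.69]. Speed limits (rad/s): [2.57, 2.57, 3.14, 3.14, 3.14, 3.14, 3.14].

INTERFACE

Orientations are given as a rotation vector (axis times angle).
In Python, from bench import monitor, eyes, order gives the robot as it stands. The module is installed in compiled form; this text tells all that it offers.
- The arm moves only by the shell command python3 -m pendant 'ROWS' [FORCE]. ROWS is JSON, a list of rows, each a list of 3 entries, a list of its own where there are three numbers: the turn, a rotation vector about the tool's x, y, z in degrees, then the shift along the tool's x, y, z in m, then the gripper command: -1 is fully open, 1 is shut, values between are in proportion. In form: [[[rx, ry, rz], [tx, ty, tz], hand], ...]. A call has 1 to 8 rows; each row shifts and turns the commanded pose from where the row before left it, along the tool's axes as they then stand; what a row does not reach is not made up. A row lasts 1/8 s, in which the tool goes at most 62.5 mm and 10.7 degrees, less where a joint would pass 70% of its speed; a pose out of reach is approached as far as the arm can. A call is refused whole if a number of a shift passes 0.0625 or a number of a turn 10.7, either way. A call with a gripper value outside its range is refused whole. The fingers move at their own pace and stop on an object; FORCE is the grip in N (left out, the last holds). Time passes only in rows, so rows that do not move let the fingers close. It gives the time, the measured TCP pose, the force and the opening at its end, in the units of the state.
- monitor.get_state(): the state, without advancing time (a new reading comes with each control period).
- eyes.get_image(name): name is "scene" or "top" or "wrist"; returns a dict with "color" (400x640x3 uint8, red, green, blue), "range_z" (400x640 float32, m along the optical axis (not along the pixel's ray), 0 where there is no reading), "fx", "fy", "cx", "cy" (pixels), "world_to_cam" (4x4, takes a point from world to camera coordinates). Camera axes: x right, y up, looking along -z (the intrinsics and any distortion apply to the point x, -y, -z); pixel columns grow to the right and rows downward; lengths in m; the calibration is good to about 2 mm. A picture is of the moment at which its call begins.
- order.close_job(): hands the job in, once; it reports no verdict.
The state is a dict: "time": time; "joint_positions": joint angles; "qd": joint speeds; "joint_torque": joint torques, N m; "position": TCP position; "tool_rot": TCP orientation; "ft_force": force on the tool from outside, world axes, zero at the start; "torque": the same for the moment, N m; "grip_width": opening from 0.0 (shut) to 1.0 (fully open).
Only numpy, scipy, OpenCV 4.12 (cv2) and the standard library are available. Lean on these libraries where they do the work, as an engineer would, in place of code of your own. Each camera call takes 0.05 s, during which the arm holds its last target.

## Working session

There is one attempt and no reset: what is moved stays moved. The work goes in short steps, Python scripts to look and compute and a shell command to move; the robot and the scene stay as the last step left them, time stands still between calls to the robot, and variables do not carry over. Pictures are saved under pics/ and viewed, and the job is handed in when it is done.

```bash
mkdir -p pics; ls; cat > h.py <<'E'
import numpy as np,cv2
from bench import monitor,eyes,order
def snap(n,f,crop=None,s=1):
    d=eyes.get_image(n); np.savez('last_'+n,**d)
    im=d['color'][:,:,::-1]
    if crop: im=im[crop[1]:crop[3],crop[0]:crop[2]]
    im=cv2.resize(im,None,fx=s,fy=s,interpolation=cv2.INTER_CUBIC)
    cv2.imwrite('pics/'+f,im); return d
def pix2w(d,u,v,z=None):
    # z: world plane height, else depth
    M=np.linalg.inv(d['world_to_cam'])
    r=np.array([(u-d['cx'])/d['fx'],-(v-d['cy'])/d['fy'],-1.])
    if z is None:
        return (M@np.r_[r*d['range_z'][int(round(v)),int(round(u))],1])[:3]
    o=M[:3,3];w=M[:3,:3]@r
    return o+w*(z-o[2])/w[2]
E
python3 - <<'E'
from h import *
s=monitor.get_state()
for k,v in s.items(): print(k,v)
for n in('scene','top','wrist'):
    d=snap(n,n+'0.png'); print(n,d.keys(),d['fx'],d['cx'],d['world_to_cam'].round(3).tolist())
E
```

```text
pics
time 0.0
joint_positions [-1.22888486  0.32185442 -0.07009554  1.45165993  0.02260676  1.37079133
 -0.05693718]
qd [-1.48864099e-03 -8.14219391e-05  1.26770668e-04  3.89718266e-04
 -1.18662666e-03  1.21682917e-03  6.66749284e-05]
joint_torque [-8.50683500e-05 -4.91277266e+01 -4.03877953e-01 -3.12524557e+01
 -6.39783195e-02  4.38311999e-02  1.76490903e-04]
position [0.20914877 0.61485491 0.22144876]
tool_rot [-5.12580037e-01 -3.09927519e+00  3.00576697e-03]
ft_force [ 0.89002782 -0.06573441  0.99922533]
torque [ 0.02273597 -0.00090049 -0.01346301]
grip_width 1.0023252534147047
scene dict_keys(['color', 'range_z', 'fx', 'fy', 'cx', 'cy', 'world_to_cam']) 422.0027820580844 309.32133834905267 [[0.889, -0.457, 0.023, -0.624], [0.211, 0.455, 0.865, -0.092], [-0.406, -0.764, 0.501, -0.829], [0.0, 0.0, 0.0, 1.0]]
top dict_keys(['color', 'range_z', 'fx', 'fy', 'cx', 'cy', 'world_to_cam']) 458.64901639605387 323.4561873725012 [[-0.022, -1.0, -0.008, -0.195], [0.99, -0.023, 0.142, -0.601], [-0.142, -0.004, 0.99, -0.972], [0.0, 0.0, 0.0, 1.0]]
wrist dict_keys(['color', 'range_z', 'fx', 'fy', 'cx', 'cy', 'world_to_cam']) 346.90478345841194 316.72531609620063 [[0.323, 0.946, -0.001, -0.648], [-0.918, 0.313, -0.243, 0.029], [-0.229, 0.08, 0.97, -0.389], [0.0, 0.0, 0.0, 1.0]]
```

View pics/scene0.png

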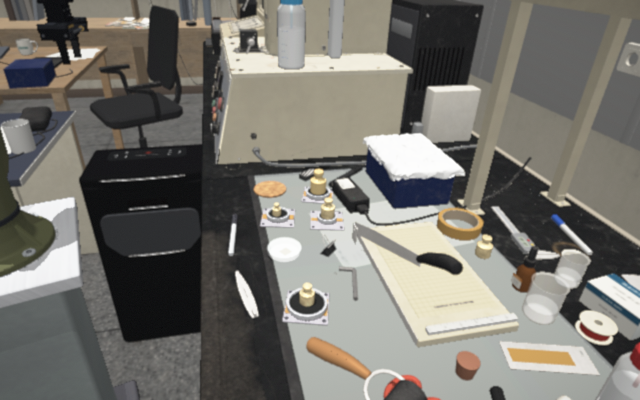

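View pics/top0.png

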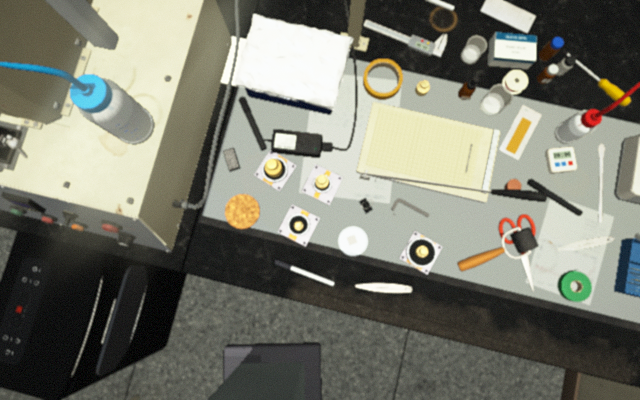

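View pics/wrist0.png

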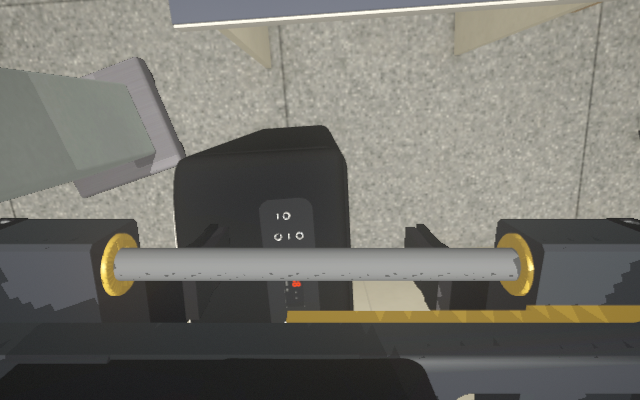

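The top view shows feet at about (275,169), (321,182), (299,225) and (421,252), and cork at (242,211). The arm is outside the area. I'll enlarge these.

```bash
python3 - <<'E'
from h import *
d=dict(np.load('last_top.npz'))
im=d['color'][:,:,::-1]
a=cv2.resize(im[145:255,215:355],None,fx=5.6,fy=5.4,interpolation=cv2.INTER_CUBIC)
cv2.imwrite('pics/topA.png',cv2.resize(im[145:255,215:355],None,fx=5,fy=5,interpolation=cv2.INTER_CUBIC))
cv2.imwrite('pics/topB.png',cv2.resize(im[222:282,381:461],None,fx=8,fy=8,interpolation=cv2.INTER_CUBIC))
d=dict(np.load('last_scene.npz'))
im=d['color'][:,:,::-1]
cv2.imwrite('pics/scA.png',cv2.resize(im[160:330,240:400],None,fx=3.5,fy=3.5,interpolation=cv2.INTER_CUBIC))
E
```

```text
(no output)
```

View pics/topA.png

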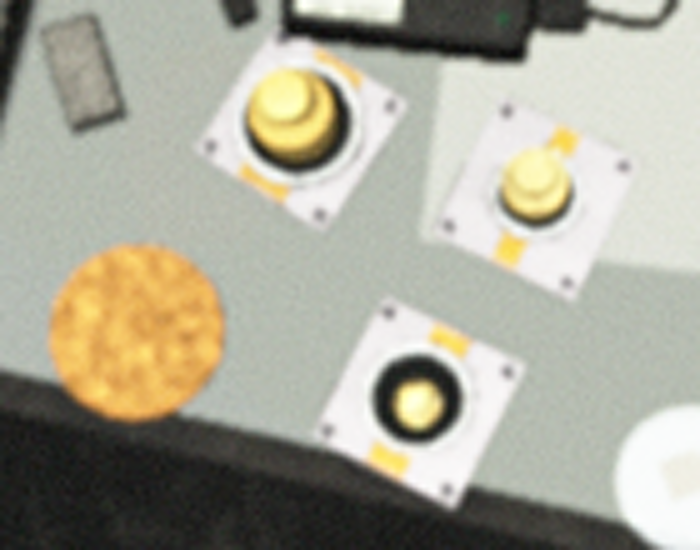

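View pics/topB.png

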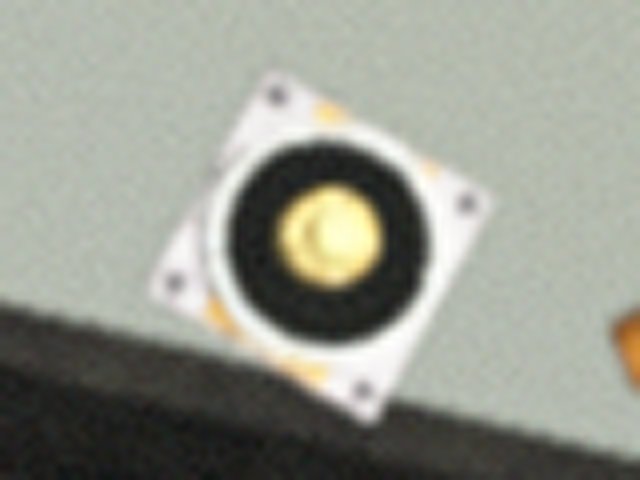

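View pics/scA.png

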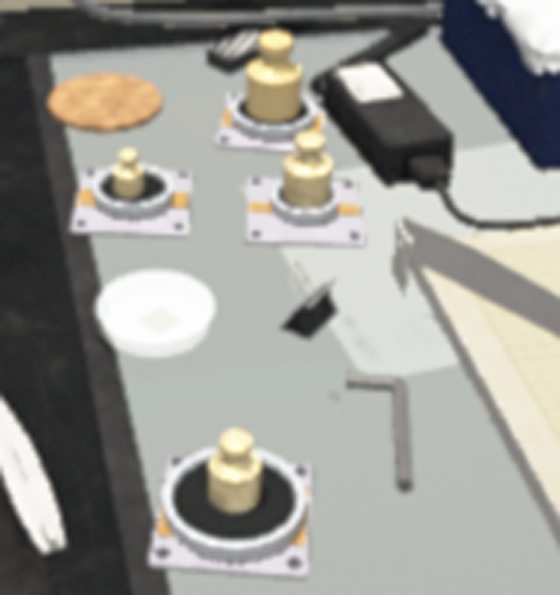

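```bash
cat > p.py <<'E'
from h import *
d=dict(np.load('last_top.npz'))
A=lambda x,y:((x+.5)/5-.5+215,(y+.5)/5-.5+145)
D=lambda x,y:((x+.5)/8-.5+381,(y+.5)/8-.5+222)
zp=.0117
P=dict(d3=(A(300.5,126.5),zp),d1=(A(537,196),zp),d2=(A(418,400.7),zp),d4=(D(320.5,242.5),zp),cork=(A(137,331),.0137),
 W4=(A(285,95),.0757),W3=(A(540,172),.0637),W1=(A(418,398),.0477),W2=(D(335,232),.0547))
for k,((u,v),z) in P.items(): print(k,pix2w(d,u,v,z)[:2].round(4), 'depth z',pix2w(d,u,v).round(4))
for n,(u,v) in dict(box=(290,60),boxedge=(265,98),instr=(205,140),instr2=(225,60),adapter=(298,142),instrfront=(170,235),bowl=(352,240),shelf=(357,40)).items(): print(n,pix2w(d,u,v).round(3))
# scene: screw/knobs
s=dict(np.load('last_scene.npz'))
S=lambda x,y:((x+.5)/3.5-.5+240,(y+.5)/3.5-.5+160)
for n,(p,z) in dict(W4=(S(276,38),.0757),W3=(S(310,138),.0637),W1=(S(127,155),.0477),W2=(S(235,438),.0547),cork=(S(105,101),.0137),
  d2=(S(130,192),.0227),d1=(S(305,204),.0227),d4=(S(235,500),.0227)).items(): print('scene',n,pix2w(s,*p,z)[:2].round(4))
E
python3 p.py
```

```text
d3 [ 0.6747 -0.0972] depth z [ 0.6654 -0.102   0.0546]
d1 [ 0.6397 -0.2053] depth z [ 0.6333 -0.2056  0.0466]
d2 [ 0.5469 -0.1495] depth z [ 0.5438 -0.1515  0.0452]
d4 [ 0.4798 -0.4227] depth z [ 0.4788 -0.4146  0.0511]
cork [ 0.5813 -0.0226] depth z [ 0.5814 -0.0224  0.0128]
W4 [ 0.675  -0.0977] depth z [ 0.6743 -0.098   0.0785]
W3 [ 0.6408 -0.2072] depth z [ 0.6415 -0.2072  0.0601]
W1 [ 0.5448 -0.1517] depth z [ 0.545  -0.1516  0.0454]
W2 [ 0.4814 -0.4179] depth z [ 0.4813 -0.4173  0.0579]
box [ 0.893 -0.143  0.114]
boxedge [ 0.843 -0.077  0.025]
instr [0.752 0.067 0.002]
instr2 [0.932 0.013 0.039]
adapter [ 0.731 -0.154  0.042]
instrfront [0.526 0.122 0.066]
bowl [ 0.509 -0.269  0.021]
shelf [ 0.975 -0.295  0.037]
scene W4 [ 0.6748 -0.0951]
scene W3 [ 0.6398 -0.2047]
scene W1 [ 0.5413 -0.1515]
scene W2 [ 0.4803 -0.4183]
scene cork [ 0.5793 -0.0228]
scene d2 [ 0.5414 -0.1548]
scene d1 [ 0.6335 -0.2133]
scene d4 [ 0.4779 -0.4244]
```

```bash
python3 - <<'E'
from h import *
for n in('top','scene'):
    d=dict(np.load('last_%s.npz'%n)); M=np.linalg.inv(d['world_to_cam'])
    v,u=np.mgrid[:400,:640]; z=d['range_z']
    p=np.stack([(u-d['cx'])/d['fx']*z,-(v-d['cy'])/d['fy']*z,-z,np.ones_like(z)],-1)@M.T
    p=p[z>0][:,:3]
    print(n)
    ys=np.arange(.8,-.7,-.1); 
    print('x\\y',ys.round(1))
    for x in np.arange(-.2,1.1,.1):
        print('%.1f'%x,*['%5.2f'%(lambda q:q.max() if len(q) else np.nan)(p[(abs(p[:,0]-x)<.05)&(abs(p[:,1]-y)<.05),2]) for y in ys])
E
```

```text
top
x\y [ 0.8  0.7  0.6  0.5  0.4  0.3  0.2  0.1  0.  -0.1 -0.2 -0.3 -0.4 -0.5
 -0.6]
-0.2   nan   nan   nan   nan   nan   nan   nan   nan   nan   nan   nan   nan   nan   nan   nan
-0.1   nan   nan   nan   nan   nan   nan   nan   nan   nan   nan -0.80 -0.80 -0.79 -0.79 -0.79
0.0 -0.79 -0.79 -0.79 -0.75 -0.78 -0.79 -0.70   nan   nan -0.49 -0.69 -0.78 -0.78 -0.79 -0.78
0.1   nan   nan -0.79 -0.79 -0.78 -0.79 -0.69 -0.22 -0.22 -0.21 -0.69 -0.79 -0.79 -0.78 -0.78
0.2   nan   nan -0.07 -0.07 -0.07 -0.79 -0.69 -0.69 -0.69 -0.69 -0.69 -0.78 -0.78 -0.78  0.00
0.3   nan   nan -0.07 -0.07 -0.07 -0.79 -0.78 -0.79 -0.79 -0.79 -0.01  0.01  0.01  0.01  0.01
0.4   nan   nan -0.07 -0.07 -0.07 -0.07 -0.79  0.00  0.01  0.01  0.02  0.01  0.03  0.04  0.02
0.5   nan   nan -0.07  0.00  0.01  0.18  0.24  0.27  0.02  0.05  0.05  0.03  0.06  0.05  0.06
0.6   nan   nan -0.08  0.12  0.27  0.29  0.27  0.28  0.04  0.04  0.07  0.08  0.12  0.17  0.21
0.7   nan   nan   nan  0.03  0.27  0.42  0.55  0.53  0.04  0.08  0.06  0.07  0.03  0.03  0.04
0.8   nan   nan   nan   nan   nan   nan  0.47  0.27  0.27  0.11  0.12  0
[... 821 characters left out ...]
   nan   nan -0.00  0.00  0.00  0.00   nan
0.4   nan   nan -0.07 -0.07 -0.07 -0.07 -0.79  0.00  0.00  0.01  0.01  0.01  0.02  0.04  0.01
0.5   nan   nan -0.07  0.00  0.00  0.18  0.24  0.27  0.02  0.05  0.05  0.03  0.06  0.05  0.05
0.6  0.00  0.00  0.20  0.27  0.28  0.40  0.27  0.27  0.04  0.04  0.06  0.08  0.12  0.17  0.21
0.7  0.00   nan  0.27  0.27  0.40  0.41  0.27  0.42  0.03  0.08  0.06  0.06  0.03  0.03  0.04
0.8   nan   nan  0.27  0.27  0.27   nan  0.42  0.27  0.27  0.11  0.11  0.10  0.05  0.10  0.08
0.9   nan   nan   nan   nan   nan   nan  0.42  0.30  0.27  0.11  0.11  0.46  0.46  0.47  0.07
1.0   nan   nan   nan   nan   nan   nan  0.41  0.27  0.27  0.11  0.11  0.45  0.01  0.06  0.06
```

```bash
python3 - <<'E'
from h import *
d=dict(np.load('last_top.npz')); M=np.linalg.inv(d['world_to_cam'])
v,u=np.mgrid[:400,:640]; z=d['range_z']
p=np.stack([(u-d['cx'])/d['fx']*z,-(v-d['cy'])/d['fy']*z,-z,np.ones_like(z)],-1)@M.T
p=p[z>0][:,:3]
q=p[(p[:,2]>.2)&(p[:,0]>.4)&(p[:,1]<.3)]
for x in np.arange(.44,.85,.03):
    s=q[abs(q[:,0]-x)<.015]
    if len(s): print('instr x%.2f miny %.3f'%(x,s[:,1].min()))
q=p[(p[:,2]>.018)&(p[:,0]>.69)&(p[:,0]<.78)&(p[:,1]<-.05)&(p[:,1]>-.21)]
for y in np.arange(-.06,-.21,-.01):
    s=q[(abs(q[:,1]-y)<.005)]
    if len(s): print('adp y%.2f x %.3f..%.3f zmax %.3f'%(y,s[:,0].min(),s[:,0].max(),s[:,2].max()))
E
```

```text
instr x0.53 miny 0.112
instr x0.56 miny -0.618
instr x0.59 miny -0.618
instr x0.62 miny 0.087
instr x0.65 miny 0.078
instr x0.68 miny 0.070
instr x0.71 miny 0.062
instr x0.74 miny -0.781
instr x0.77 miny -0.798
instr x0.80 miny 0.039
instr x0.83 miny 0.031
adp y-0.06 x 0.725..0.778 zmax 0.027
adp y-0.07 x 0.692..0.754 zmax 0.026
adp y-0.08 x 0.691..0.745 zmax 0.027
adp y-0.09 x 0.693..0.752 zmax 0.051
adp y-0.10 x 0.691..0.763 zmax 0.053
adp y-0.11 x 0.691..0.763 zmax 0.049
adp y-0.12 x 0.690..0.763 zmax 0.046
adp y-0.13 x 0.710..0.760 zmax 0.044
adp y-0.14 x 0.709..0.761 zmax 0.046
adp y-0.15 x 0.707..0.758 zmax 0.045
adp y-0.16 x 0.706..0.758 zmax 0.045
adp y-0.17 x 0.705..0.755 zmax 0.046
adp y-0.18 x 0.703..0.755 zmax 0.046
adp y-0.19 x 0.702..0.753 zmax 0.046
adp y-0.20 x 0.702..0.752 zmax 0.044
```

```bash
python3 -m pendant '[[[0,0,0],[0,-0.046,-0.04],-1],[[0,0,0],[0,-0.046,-0.04],-1],[[0,0,0],[0,-0.046,-0.04],-1],[[0,0,0],[0,-0.046,-0.04],-1]]'
python3 -m pendant '[[[0,0,10.1],[0,0,0],-1],[[0,0,10.1],[0,0,0],-1],[[0,0,10.1],[0,0,0],-1],[[0,0,10.1],[0,0,0],-1],[[0,0,10.1],[0,0,0],-1],[[0,0,10.1],[0,0,0],-1],[[0,0,10.1],[0,0,0],-1]]'; python3 -c "
from h import *;s=monitor.get_state();print(s['joint_positions'].round(2),cv2.Rodrigues(s['tool_rot'])[0].round(3))"
```

```text
time: 0.65
position: [0.1495, 0.4396, 0.3836]
tool_rot: [0.513, 3.099, -0.0]
ft_force: [-0.4, 0.7, 0.4]
grip_width: 0.997
time: 1.52
position: [0.15, 0.441, 0.3823]
tool_rot: [2.218, 2.225, -0.001]
ft_force: [0.2, 0.3, -0.2]
grip_width: 1.0
[-1.15 -0.1  -0.13  1.6  -0.01  1.64 -1.28] [[-0.003  1.    -0.   ]
 [ 1.     0.003 -0.   ]
 [-0.    -0.    -1.   ]]
```

```bash
python3 -m pendant '[[[0,0,0],[-0.04,0.05,0],-1],[[0,0,0],[-0.04,0.05,0],-1],[[0,0,0],[-0.04,0.05,0],-1],[[0,0,0],[-0.04,0.05,0],-1],[[0,0,0],[-0.04,0.05,0],-1]]'
python3 -m pendant '[[[0,0,0],[-0.055,0.01,0],-1],[[0,0,0],[-0.055,0.01,0],-1],[[0,0,0],[-0.055,0.01,0],-1],[[0,0,0],[-0.055,0.01,0],-1],[[0,0,0],[-0.055,0.01,0],-1],[[0,0,0],[-0.055,0.01,0],-1],[[0,0,0],[0,0,0],-1]]'; python3 -c "
from h import *;s=monitor.get_state();print(s['joint_positions'].round(2),cv2.Rodrigues(s['tool_rot'])[0].round(3))"
```

```text
time: 2.15
position: [0.3971, 0.2466, 0.3825]
tool_rot: [-2.211, -2.232, -0.001]
ft_force: [0.3, 0.5, -0.5]
grip_width: 1.001
time: 3.02
position: [0.4584, -0.0866, 0.3828]
tool_rot: [2.222, 2.22, 0.0]
ft_force: [-0.4, 0.6, -0.2]
grip_width: 1.002
[-0.65 -0.17  0.68  1.62  0.11  1.65  0.03] [[ 0.001  1.     0.001]
 [ 1.    -0.001 -0.   ]
 [-0.     0.001 -1.   ]]
```

```bash
python3 -m pendant '[[[0,0,10],[0,0.02,0],-1],[[0,0,10],[0,0,0],-1],[[0,0,10],[0,0,0],-1],[[0,0,10],[0,0,0],-1],[[0,0,10],[0,0,0],-1],[[0,0,10],[0,0,0],-1],[[0,0,10],[0,0,0],-1],[[0,0,10],[0,0,0],-1]]'
python3 -m pendant '[[[0,0,10],[0,0,0],-1],[[0,0,0],[0,0,0],-1]]'; python3 -c "
from h import *;s=monitor.get_state();print(s['joint_positions'].round(2),cv2.Rodrigues(s['tool_rot'])[0].round(3))
d=snap('wrist','w1.png');print(d['world_to_cam'].round(3).tolist())"
```

```text
time: 4.03
position: [0.4787, -0.0799, 0.3823]
tool_rot: [-3.128, -0.281, 0.001]
ft_force: [-0.9, -0.4, 0.9]
grip_width: 1.002
time: 4.28
position: [0.4787, -0.0801, 0.3823]
tool_rot: [-3.141, -0.019, 0.001]
ft_force: [-0.1, 0.5, 0.5]
grip_width: 1.001
[-0.54 -0.1   0.61  1.58  0.06  1.64 -1.5 ] [[ 1.     0.012 -0.001]
 [ 0.012 -1.     0.   ]
 [-0.001 -0.    -1.   ]]
[[0.011, -1.0, -0.001, -0.086], [0.97, 0.011, -0.243, -0.395], [0.243, 0.002, 0.97, -0.66], [0.0, 0.0, 0.0, 1.0]]
```

View pics/w1.png

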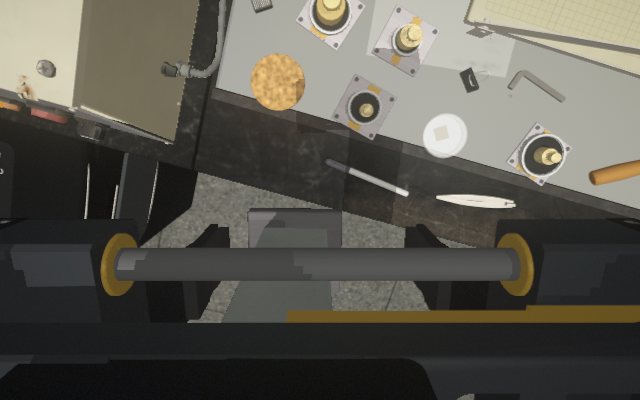

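The wrist view shows all four feet and the cork (278,82), with the tool axes now aligned to x, -y, -z. I'll enlarge it for a second position estimate.

```bash
python3 - <<'E'
from h import *
d=dict(np.load('last_wrist.npz'));im=d['color'][:,:,::-1]
cv2.imwrite('pics/w1a.png',cv2.resize(im[0:142,240:450],None,fx=3.8,fy=3.8,interpolation=cv2.INTER_CUBIC))
cv2.imwrite('pics/w1b.png',cv2.resize(im[110:200,490:590],None,fx=6,fy=6,interpolation=cv2.INTER_CUBIC))
E
```

```text
(no output)
```

View pics/w1a.png

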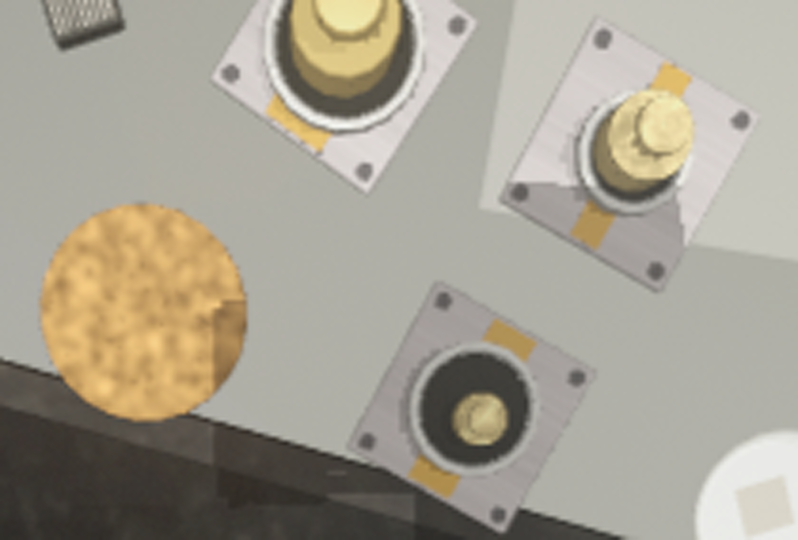

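View pics/w1b.png

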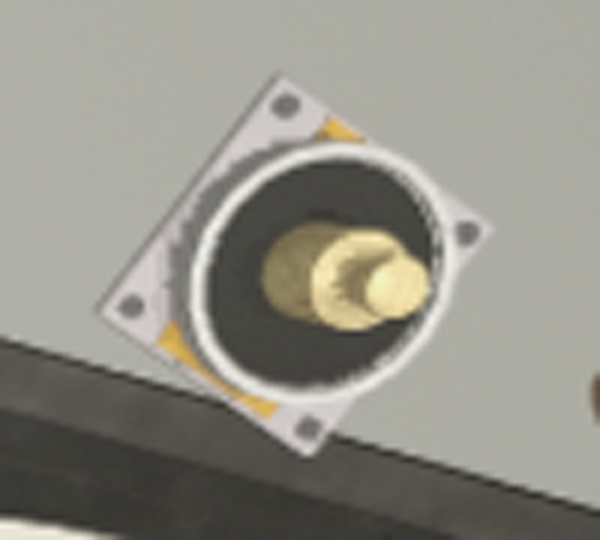

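```bash
python3 - <<'E'
from h import *
d=dict(np.load('last_wrist.npz'))
A=lambda x,y:((x+.5)/3.8-.5+240,(y+.5)/3.8-.5)
D=lambda x,y:((x+.5)/6-.5+490,(y+.5)/6-.5+110)
def c(f,pts,z=.0117): 
    return np.mean([pix2w(d,*f(*p),z)[:2] for p in pts],0).round(4)
print('d3',c(A,[(230,74),(457,25)]))
print('d1',c(A,[(603,39),(740,121),(655,271),(519,191)]))
print('d2',c(A,[(443,301),(577,378),(498,514),(366,441)]))
print('d4',c(D,[(286,105),(468,233),(309,429),(131,306)]))
print('cork',c(A,[(143,311)],.0137))
print('W4',c(A,[(349,5)],.0757),'W3',c(A,[(665,125)],.0637),'W1',c(A,[(486,416)],.0477),'W2',c(D,[(397,286)],.0547))
E
```

```text
d3 [ 0.6748 -0.0972]
d1 [ 0.6394 -0.2051]
d2 [ 0.547  -0.1499]
d4 [ 0.4799 -0.4228]
cork [ 0.5822 -0.0223]
W4 [ 0.6722 -0.0968] W3 [ 0.6402 -0.2042] W1 [ 0.5447 -0.1508] W2 [ 0.4816 -0.4191]
```

```bash
python3 -m pendant '[[[0,0,0.7],[0.049,0.004,0.055],-1],[[0,0,0],[0.049,0.004,0.055],-1],[[0,0,0],[0.049,0.004,0.055],-1],[[0,0,0],[0.049,0.004,0.055],-1],[[0,0,0],[0,0,0],-1]]' 30; python3 -c "
from h import *;s=monitor.get_state();print(s['position'].round(4),s['joint_positions'].round(2),cv2.Rodrigues(s['tool_rot'])[0].round(3));d=snap('wrist','w2.png')"
```

```text
time: 4.95
position: [0.6435, -0.0927, 0.1879]
tool_rot: [3.139, 0.002, -0.02]
ft_force: [-1.6, 0.5, -0.2]
grip_width: 0.999
[ 0.6435 -0.0927  0.1879] [-0.41  0.4   0.67  1.51 -0.25  1.33 -1.29] [[ 1.     0.002 -0.013]
 [ 0.001 -1.    -0.002]
 [-0.013  0.002 -1.   ]]
```

View pics/w2.png

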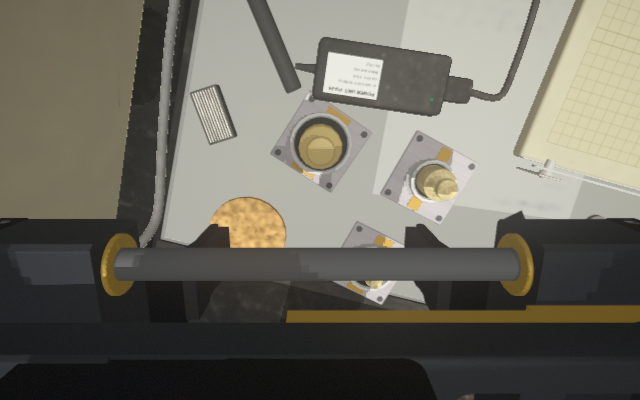

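```bash
python3 -m pendant '[[[0,0,0],[0,0,0],-1],[[0,0,0],[0,0,0],-1]]'; python3 -c "
from h import *;s=monitor.get_state();print(s['position'].round(4),cv2.Rodrigues(s['tool_rot'])[0].round(3))"
```

```text
time: 5.25
position: [0.6453, -0.0949, 0.1995]
tool_rot: [-3.14, 0.004, -0.008]
ft_force: [-0.3, -0.6, 0.9]
grip_width: 0.997
[ 0.6453 -0.0949  0.1995] [[ 1.    -0.003  0.005]
 [-0.003 -1.     0.001]
 [ 0.005 -0.001 -1.   ]]
```

```bash
python3 -m pendant '[[[0,-0.3,0],[0.0285,0.002,0.02],-1],[[0,0,0],[0,0,0.03],-1],[[0,0,0],[0,0,0.03],-1],[[0,0,0],[0,0,0.01],-1],[[0,0,0],[0,0,0],-1]]'; python3 -c "
from h import *;s=monitor.get_state();print(s['position'].round(4),cv2.Rodrigues(s['tool_rot'])[0].round(3))"
```

```text
time: 5.88
position: [0.6732, -0.0965, 0.1075]
tool_rot: [-3.141, 0.004, 0.006]
ft_force: [-0.4, -0.7, 0.9]
grip_width: 1.003
[ 0.6732 -0.0965  0.1075] [[ 1.    -0.003 -0.004]
 [-0.003 -1.     0.001]
 [-0.004 -0.001 -1.   ]]
```

```bash
python3 -m pendant '[[[0,0,0],[0.0005,0,0.02],-1],[[0,0,0],[0,0,0.02],-1],[[0,0,0],[0,0,0.02],-1],[[0,0,0],[0,0,0.018],-1],[[0,0,0],[0,0,0],-1],[[0,0,0],[0,0,0],1],[[0,0,0],[0,0,0],1],[[0,0,0],[0,0,0],1]]' 40
python3 -m pendant '[[[0,0,0],[0,0,0],1],[[0,0,0],[0,0,0],1],[[0,0,0],[0,0,0],1]]'
```

```text
time: 6.88
position: [0.6737, -0.0968, 0.029]
tool_rot: [-3.141, 0.005, 0.006]
ft_force: [-0.9, 0.1, 0.2]
grip_width: 0.744
time: 7.25
position: [0.6732, -0.0963, 0.0283]
tool_rot: [-3.141, 0.005, 0.008]
ft_force: [0.4, 1.2, 0.7]
grip_width: 0.423
```

```bash
python3 -m pendant '[[[0,0,0],[0,0,0],1],[[0,0,0],[0,0,-0.015],1],[[0,0,0],[0,0,-0.03],1],[[0,0,0],[0,0,0],1]]'; python3 -c "
from h import *;s=monitor.get_state();print(s['position'].round(4),cv2.Rodrigues(s['tool_rot'])[0].round(3));snap('scene','s2.png',(240,130,400,330),3)
snap('wrist','w3.png')"
```

```text
time: 7.75
position: [0.6752, -0.0976, 0.0758]
tool_rot: [3.141, -0.005, -0.0]
ft_force: [0.4, 0.4, -4.5]
grip_width: 0.428
[ 0.6752 -0.0976  0.0758] [[ 1.    -0.003 -0.   ]
 [-0.003 -1.    -0.001]
 [-0.     0.001 -1.   ]]
```

View pics/s2.png

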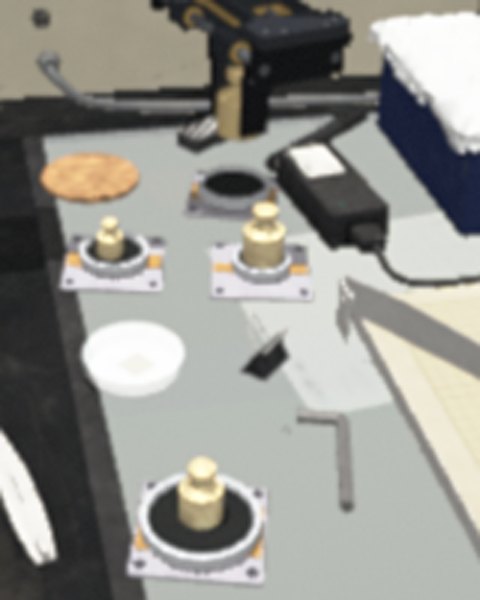

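The weight is held upright and the force reads 4.5 N. Next is the cork.

```bash
python3 -m pendant '[[[0,0,0],[-0.032,-0.022,0],1],[[0,0,0],[-0.032,-0.022,0],1],[[0,0,0],[-0.03,-0.022,0],1],[[0,0,0],[0,0,0.02],1],[[0,0,0],[0,0,0.018],1],[[0,0,0],[0,0,0],1]]'; python3 -c "
from h import *;s=monitor.get_state();print(s['position'].round(4),s['joint_positions'].round(2),cv2.Rodrigues(s['tool_rot'])[0].round(3));snap('scene','s3.png',(240,130,400,330),3)"
```

```text
time: 8.6
position: [0.5777, -0.0315, 0.033]
tool_rot: [3.14, -0.007, -0.016]
ft_force: [0.1, -0.5, -5.4]
grip_width: 0.423
[ 0.5777 -0.0315  0.033 ] [-0.53  0.4   0.64  1.84 -0.27  1.   -1.35] [[ 1.    -0.004 -0.01 ]
 [-0.004 -1.    -0.002]
 [-0.01   0.002 -1.   ]]
```

View pics/s3.png

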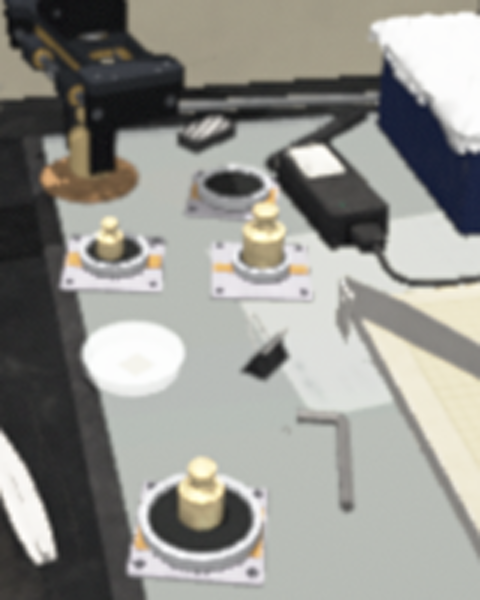

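```bash
python3 -m pendant '[[[0,0,0],[0,0,0.005],1],[[0,0,0],[0,0,0.003],1],[[0,0,0],[0,0,0],1],[[0,0,0],[0,0,0],1]]';python3 -m pendant '[[[0,0,0],[0,0,0.002],1],[[0,0,0],[0,0,0],1]]'
```

```text
time: 9.15
position: [0.5795, -0.0304, 0.0279]
tool_rot: [-3.141, 0.005, 0.007]
ft_force: [0.1, 0.2, -5.7]
grip_width: 0.43
time: 9.4
position: [0.5792, -0.0304, 0.0256]
tool_rot: [-3.141, 0.005, 0.008]
ft_force: [-0.1, 0.3, -6.3]
grip_width: 0.424
```

```bash
python3 -m pendant '[[[0,0,0],[0,0,0.0015],1],[[0,0,0],[0,0,0],1]]';python3 -m pendant '[[[0,0,0],[0,0,0.001],1],[[0,0,0],[0,0,0],1]]';python3 -m pendant '[[[0,0,0],[0,0,0.001],1],[[0,0,0],[0,0,0],1]]'
```

```text
time: 9.65
position: [0.5792, -0.0304, 0.024]
tool_rot: [-3.142, 0.005, 0.009]
ft_force: [-1.0, -0.4, -5.1]
grip_width: 0.423
time: 9.9
position: [0.5792, -0.0304, 0.0231]
tool_rot: [-3.142, 0.005, 0.008]
ft_force: [-0.2, 0.7, -5.6]
grip_width: 0.422
time: 10.15
position: [0.5794, -0.0304, 0.0222]
tool_rot: [-3.142, 0.005, 0.008]
ft_force: [0.6, -0.6, -4.9]
grip_width: 0.42
```

```bash
python3 -m pendant '[[[0,0,0],[0,0,0.001],1],[[0,0,0],[0,0,0],1]]';python3 -m pendant '[[[0,0,0],[0,0,0.001],1],[[0,0,0],[0,0,0],1]]'
```

```text
time: 10.4
position: [0.5795, -0.0304, 0.0222]
tool_rot: [-3.141, 0.005, 0.008]
ft_force: [-3.7, -0.1, 6.0]
grip_width: 0.425
time: 10.65
position: [0.5795, -0.0304, 0.0222]
tool_rot: [-3.14, 0.005, 0.008]
ft_force: [-7.3, 1.1, 12.3]
grip_width: 0.429
```

```bash
python3 -m pendant '[[[0,0,0],[0,0,-0.0015],1],[[0,0,0],[0,0,0],-1],[[0,0,0],[0,0,0],-1],[[0,0,0],[0,0,0],-1],[[0,0,0],[0,0,0],-1],[[0,0,0],[0,0,-0.02],-1],[[0,0,0],[0,0,-0.03],-1],[[0,0,0],[0,0,-0.03],-1]]';python3 -m pendant '[[[0,0,0],[0,0,-0.01],-1],[[0,0,0],[0,0,0],-1]]'; python3 -c "
from h import *;s=monitor.get_state();print(s['position'].round(4),cv2.Rodrigues(s['tool_rot'])[0].round(3));snap('scene','s4.png',(240,130,400,330),3)"
```

```text
time: 11.65
position: [0.5801, -0.0307, 0.1039]
tool_rot: [-3.142, 0.006, 0.006]
ft_force: [0.0, 0.3, -0.1]
grip_width: 0.986
time: 11.9
position: [0.5803, -0.0303, 0.1126]
tool_rot: [-3.141, 0.005, 0.005]
ft_force: [0.4, -0.1, 0.1]
grip_width: 0.998
[ 0.5803 -0.0303  0.1126] [[ 1.    -0.003 -0.003]
 [-0.003 -1.     0.001]
 [-0.003 -0.001 -1.   ]]
```

View pics/s4.png

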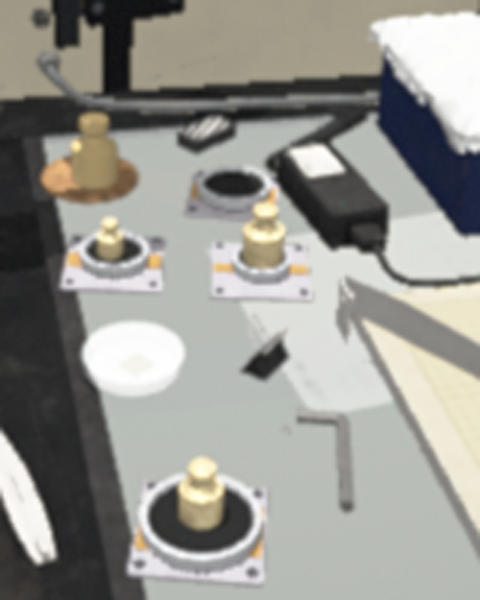

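W4 stands on the cork. Now W3 (B).

```bash
python3 -m pendant '[[[0,0,0],[0.015,0.044,0],-1],[[0,0,0],[0.015,0.044,0],-1],[[0,0,0],[0.015,0.044,0],-1],[[0,0,0],[0.015,0.043,0],-1],[[0,0,0],[0,0,0],-1],[[0,0,0],[0,0,0],-1]]'; python3 -c "
from h import *;s=monitor.get_state();print(s['position'].round(4),s['joint_positions'].round(2),cv2.Rodrigues(s['tool_rot'])[0].round(3));snap('top','t4.png',(215,145,355,255),5)"
```

```text
time: 12.7
position: [0.6383, -0.2049, 0.1097]
tool_rot: [-3.14, 0.005, 0.012]
ft_force: [0.9, 0.5, -0.4]
grip_width: 0.999
[ 0.6383 -0.2049  0.1097] [-0.24  0.51  0.69  1.54 -0.34  1.22 -1.06] [[ 1.    -0.003 -0.008]
 [-0.003 -1.     0.001]
 [-0.008 -0.001 -1.   ]]
```

View pics/t4.png

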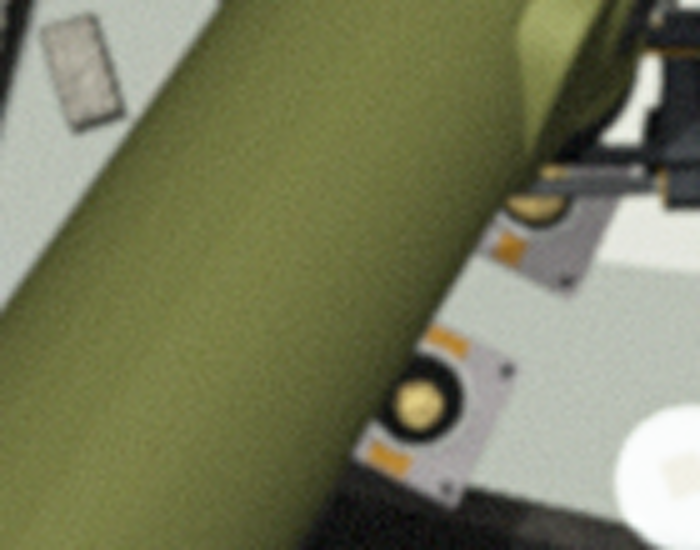

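```bash
python3 -m pendant '[[[0,0.4,0],[0.002,0.0005,0.025],-1],[[0,0,0],[0,0,0.025],-1],[[0,0,0],[0,0,0.02],-1],[[0,0,0],[0,0,0.012],-1],[[0,0,0],[0,0,0],-1],[[0,0,0],[0,0,0],1],[[0,0,0],[0,0,0],1],[[0,0,0],[0,0,0],1]]' 35
python3 -m pendant '[[[0,0,0],[0,0,0],1],[[0,0,0],[0,0,0],1],[[0,0,0],[0,0,0],1],[[0,0,0],[0,0,0],1]]'
python3 -m pendant '[[[0,0,0],[0,0,-0.015],1],[[0,0,0],[0,0,-0.03],1],[[0,0,0],[0,0,0],1]]'; python3 -c "
from h import *;s=monitor.get_state();print(s['position'].round(4),cv2.Rodrigues(s['tool_rot'])[0].round(3));snap('scene','s5.png',(240,130,400,330),3)"
```

```text
time: 13.75
position: [0.6416, -0.2063, 0.03]
tool_rot: [3.142, -0.005, 0.005]
ft_force: [-1.3, -0.2, 0.6]
grip_width: 0.746
time: 14.25
position: [0.6412, -0.2058, 0.0293]
tool_rot: [-3.141, 0.005, -0.003]
ft_force: [-0.0, 0.5, 0.5]
grip_width: 0.332
time: 14.62
position: [0.6431, -0.2073, 0.0777]
tool_rot: [3.14, -0.005, 0.012]
ft_force: [0.2, -0.4, -1.3]
grip_width: 0.329
[ 0.6431 -0.2073  0.0777] [[ 1.    -0.003  0.007]
 [-0.003 -1.    -0.002]
 [ 0.007  0.002 -1.   ]]
```

View pics/s5.png

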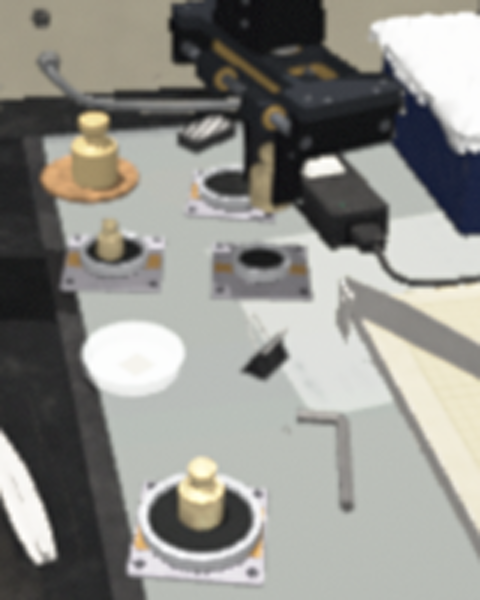

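```bash
python3 -m pendant '[[[0,0,0],[0.011,-0.037,0],1],[[0,0,0],[0.011,-0.037,0],1],[[0,0,0],[0.0105,-0.036,0],1],[[0,0,0],[0,0,0],1],[[0,0,0],[0,0,0.02],1],[[0,0,0],[0,0,0.015],1],[[0,0,0],[0,0,0],1],[[0,0,0],[0,0,0],1]]'; python3 -c "
from h import *;s=monitor.get_state();print(s['position'].round(4),cv2.Rodrigues(s['tool_rot'])[0].round(3));snap('scene','s6.png',(280,150,380,230),6);snap('wrist','w6.png')"
```

```text
time: 15.68
position: [0.6739, -0.0971, 0.0393]
tool_rot: [3.141, -0.007, 0.003]
ft_force: [-0.1, 0.1, -1.0]
grip_width: 0.329
[ 0.6739 -0.0971  0.0393] [[ 1.    -0.004  0.002]
 [-0.004 -1.    -0.   ]
 [ 0.002  0.    -1.   ]]
```

View pics/s6.png

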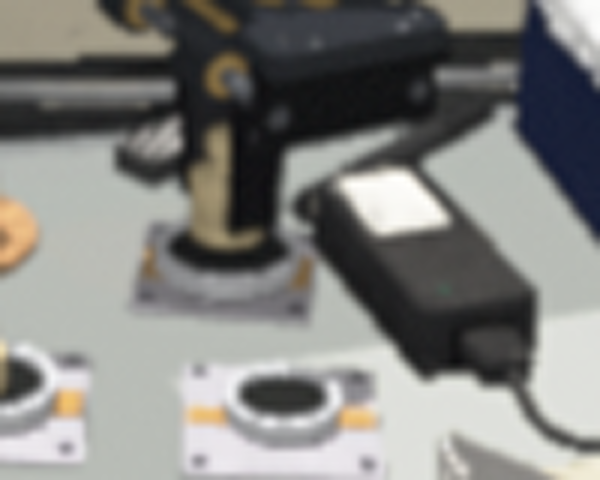

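Over dish 3, well placed. I'll lower it until it touches.

```bash
python3 -m pendant '[[[0,0,0],[0.001,0,0.005],1],[[0,0,0],[0,0,0.003],1],[[0,0,0],[0,0,0],1]]';python3 -m pendant '[[[0,0,0],[0,0,0.001],1],[[0,0,0],[0,0,0],1]]';python3 -m pendant '[[[0,0,0],[0,0,0.001],1],[[0,0,0],[0,0,0],1]]';python3 -m pendant '[[[0,0,0],[0,0,0.001],1],[[0,0,0],[0,0,0],1]]'
```

```text
time: 16.15
position: [0.6747, -0.0961, 0.031]
tool_rot: [-3.141, 0.005, -0.002]
ft_force: [0.1, -0.1, -2.9]
grip_width: 0.326
time: 16.4
position: [0.6751, -0.0962, 0.0304]
tool_rot: [-3.142, 0.005, -0.003]
ft_force: [-0.0, -0.6, -1.2]
grip_width: 0.329
time: 16.65
position: [0.675, -0.0962, 0.0294]
tool_rot: [-3.142, 0.005, -0.003]
ft_force: [0.4, -0.3, -1.5]
grip_width: 0.335
time: 16.9
position: [0.6752, -0.0963, 0.0293]
tool_rot: [-3.141, 0.005, -0.003]
ft_force: [-2.0, -0.1, 5.7]
grip_width: 0.33
```

```bash
python3 -m pendant '[[[0,0,0],[0,0,0],-1],[[0,0,0],[0,0,0],-1],[[0,0,0],[0,0,0],-1],[[0,0,0],[0,0,0],-1],[[0,0,0],[0,0,-0.02],-1],[[0,0,0],[0,0,-0.03],-1],[[0,0,0],[0,0,-0.03],-1],[[0,0,0],[0,0,0],-1]]'
python3 -m pendant '[[[0,0,0],[-0.044,0.018,0],-1],[[0,0,0],[-0.043,0.018,0],-1],[[0,0,0],[-0.043,0.018,0],-1],[[0,0,0],[0,0,0],-1],[[0,0,0],[0,0,0],-1]]'; python3 -c "
from h import *;s=monitor.get_state();print(s['position'].round(4),cv2.Rodrigues(s['tool_rot'])[0].round(3));snap('scene','s7.png',(240,130,400,330),3);snap('wrist','w7.png')"
```

```text
time: 17.9
position: [0.6773, -0.097, 0.113]
tool_rot: [3.141, -0.005, 0.014]
ft_force: [0.1, -0.4, 0.9]
grip_width: 0.995
time: 18.52
position: [0.5453, -0.1492, 0.1085]
tool_rot: [-3.141, 0.004, -0.005]
ft_force: [0.1, 0.3, 0.2]
grip_width: 1.002
[ 0.5453 -0.1492  0.1085] [[ 1.    -0.003  0.003]
 [-0.003 -1.     0.001]
 [ 0.003 -0.001 -1.   ]]
```

View pics/s7.png

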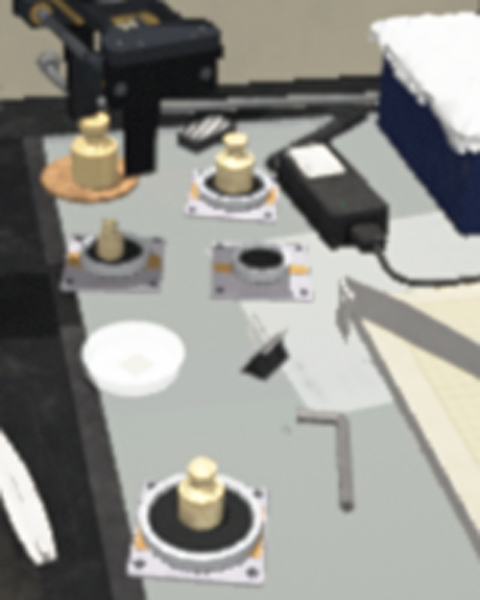

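View pics/w7.png

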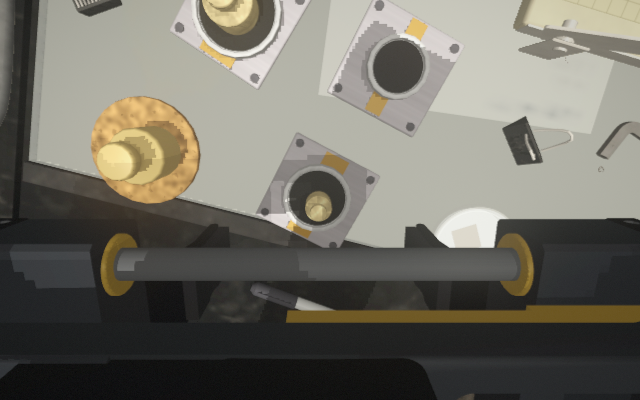

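```bash
python3 -m pendant '[[[0,0,0],[0,0.0015,0.03],-1],[[0,0,0],[0,0,0.03],-1],[[0,0,0],[0,0,0.015],-1],[[0,0,0],[0,0,0.005],-1],[[0,0,0],[0,0,0],-1]]' 25
```

```text
time: 19.25
position: [0.5454, -0.1514, 0.0285]
tool_rot: [3.141, -0.005, 0.004]
ft_force: [0.4, -1.2, 0.3]
grip_width: 0.998
```

```bash
python3 -m pendant '[[[0,0,0],[0,0,0.002],-0.3],[[0,0,0],[0,0,0],0.2],[[0,0,0],[0,0,0],1],[[0,0,0],[0,0,0],1],[[0,0,0],[0,0,0],1],[[0,0,0],[0,0,0],1],[[0,0,0],[0,0,0],1],[[0,0,0],[0,0,0],1]]' 25; python3 -c "
from h import *;snap('scene','s8.png',(240,180,320,240),8)"
```

```text
time: 20.25
position: [0.5449, -0.1512, 0.0262]
tool_rot: [-3.141, 0.005, -0.003]
ft_force: [1.0, -0.2, -0.2]
grip_width: 0.198
```

View pics/s8.png

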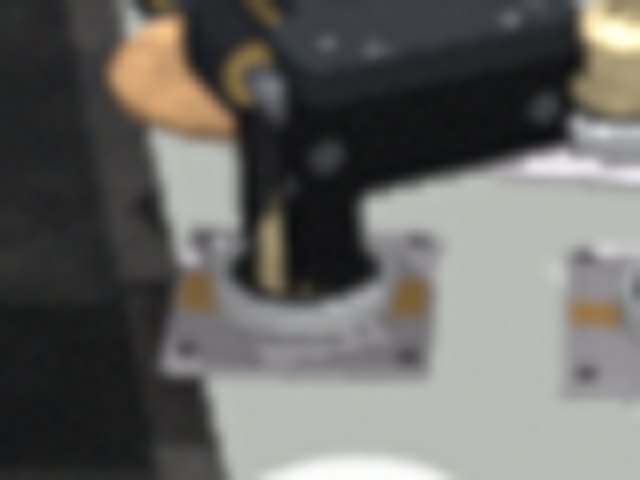

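```bash
python3 -m pendant '[[[0,0,0],[0,0,-0.01],1],[[0,0,0],[0,0,-0.025],1],[[0,0,0],[0,0,0],1]]'; python3 -c "
from h import *;s=monitor.get_state();print(s['position'].round(4),cv2.Rodrigues(s['tool_rot'])[0].round(3));snap('scene','s9.png',(240,160,320,220),8)"
```

```text
time: 20.68
position: [0.5466, -0.1519, 0.0633]
tool_rot: [3.141, -0.005, 0.01]
ft_force: [0.3, 0.2, -0.5]
grip_width: 0.199
[ 0.5466 -0.1519  0.0633] [[ 1.    -0.003  0.006]
 [-0.003 -1.    -0.   ]
 [ 0.006  0.    -1.   ]]
```

View pics/s9.png

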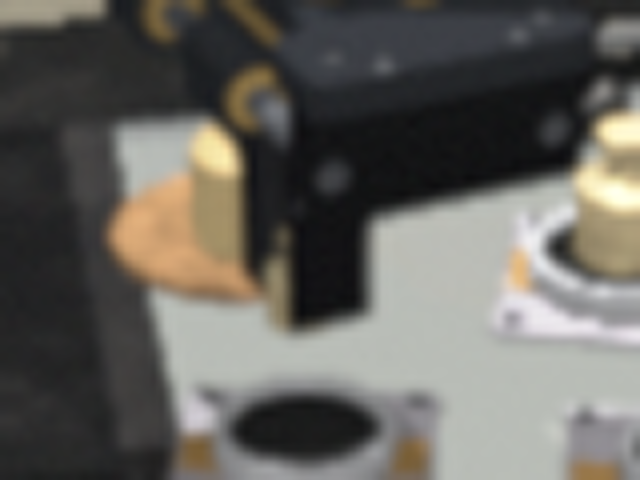

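```bash
python3 -m pendant '[[[0,0,0],[0.031,0.018,0],1],[[0,0,0],[0.031,0.018,0],1],[[0,0,0],[0.031,0.0173,0],1],[[0,0,0],[0,0,0],1],[[0,0,0],[0,0,0.015],1],[[0,0,0],[0,0,0.01],1],[[0,0,0],[0,0,0],1],[[0,0,0],[0,0,0],1]]'; python3 -c "
from h import *;s=monitor.get_state();print(s['position'].round(4),cv2.Rodrigues(s['tool_rot'])[0].round(3));snap('scene','s10.png',(280,170,360,230),8)"
```

```text
time: 21.72
position: [0.6376, -0.2046, 0.0365]
tool_rot: [-3.141, 0.005, -0.003]
ft_force: [-0.8, -0.1, -0.2]
grip_width: 0.196
[ 0.6376 -0.2046  0.0365] [[ 1.    -0.003  0.002]
 [-0.003 -1.     0.   ]
 [ 0.002 -0.    -1.   ]]
```

View pics/s10.png

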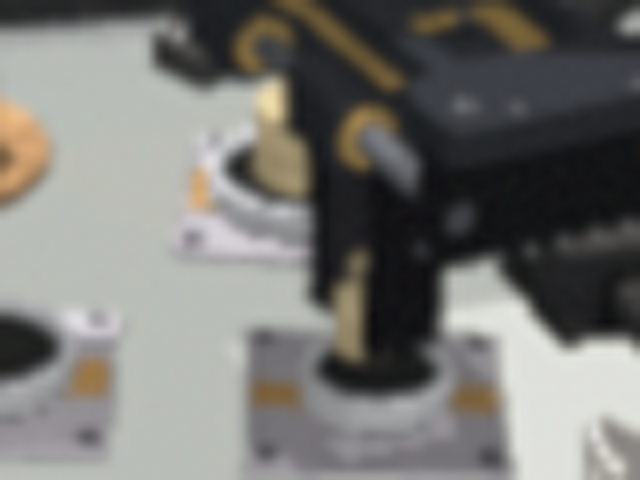

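```bash
python3 -m pendant '[[[0,0,0],[0.002,0.0006,0.004],1],[[0,0,0],[0,0,0.003],1],[[0,0,0],[0,0,0],1]]';python3 -m pendant '[[[0,0,0],[0,0,0.0015],1],[[0,0,0],[0,0,0],1]]';python3 -m pendant '[[[0,0,0],[0,0,0.001],1],[[0,0,0],[0,0,0],1]]';python3 -m pendant '[[[0,0,0],[0,0,0.0008],1],[[0,0,0],[0,0,0],1]]'
```

```text
time: 22.15
position: [0.6395, -0.2055, 0.0289]
tool_rot: [-3.141, 0.005, -0.002]
ft_force: [1.0, -0.2, -1.1]
grip_width: 0.201
time: 22.4
position: [0.6396, -0.2055, 0.0277]
tool_rot: [-3.142, 0.005, -0.003]
ft_force: [0.7, 0.5, -0.4]
grip_width: 0.203
time: 22.65
position: [0.6397, -0.2055, 0.0268]
tool_rot: [-3.142, 0.005, -0.003]
ft_force: [0.5, 0.2, -1.0]
grip_width: 0.201
time: 22.9
position: [0.6398, -0.2055, 0.0262]
tool_rot: [-3.142, 0.005, -0.003]
ft_force: [-0.5, -0.3, 0.1]
grip_width: 0.197
```

```bash
python3 -m pendant '[[[0,0,0],[0,0,0.0006],1],[[0,0,0],[0,0,0],1]]'
```

```text
time: 23.15
position: [0.6399, -0.2056, 0.0261]
tool_rot: [-3.141, 0.005, -0.004]
ft_force: [-2.5, 0.5, 4.7]
grip_width: 0.197
```

```bash
python3 -m pendant '[[[0,0,0],[0,0,0],-1],[[0,0,0],[0,0,0],-1],[[0,0,0],[0,0,0],-1],[[0,0,0],[0,0,0],-1],[[0,0,0],[0,0,0],-1],[[0,0,0],[0,0,-0.02],-1],[[0,0,0],[0,0,-0.03],-1],[[0,0,0],[0,0,-0.03],-1]]'
python3 -m pendant '[[[0,0,0],[0,0,0],-1],[[0,0,0],[-0.032,0.043,0],-1],[[0,0,0],[-0.032,0.043,0],-1],[[0,0,0],[-0.032,0.043,0],-1],[[0,0,0],[-0.032,0.043,0],-1],[[0,0,0],[-0.031,0.041,0],-1],[[0,0,0],[0,0,0],-1],[[0,0,0],[0,0,0],-1]]'; python3 -c "
from h import *;s=monitor.get_state();print(s['position'].round(4),s['joint_positions'].round(2),cv2.Rodrigues(s['tool_rot'])[0].round(3));snap('scene','s11.png',(240,130,400,330),3)"
```

```text
time: 24.15
position: [0.6399, -0.2059, 0.1079]
tool_rot: [3.141, -0.005, 0.005]
ft_force: [0.4, -0.2, 1.1]
grip_width: 0.973
time: 25.15
position: [0.4801, -0.4174, 0.1049]
tool_rot: [-3.14, 0.005, -0.003]
ft_force: [1.0, -0.4, -0.1]
grip_width: 1.0
[ 0.4801 -0.4174  0.1049] [ 0.07  0.46  0.78  1.65 -0.35  1.17 -0.64] [[ 1.    -0.003  0.002]
 [-0.003 -1.     0.001]
 [ 0.002 -0.001 -1.   ]]
```

View pics/s11.png

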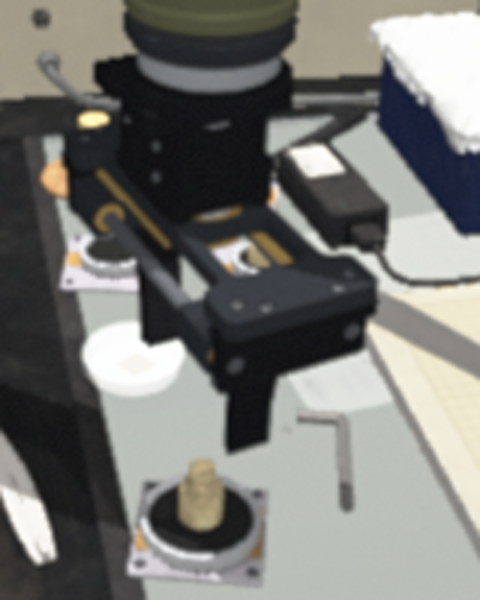

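```bash
python3 -m pendant '[[[0,0,0],[0.0014,0.0014,0.03],-1],[[0,0,0],[0,0,0.025],-1],[[0,0,0],[0,0,0.013],-1],[[0,0,0],[0,0,0.008],-1],[[0,0,0],[0,0,0],-1]]' 30
```

```text
time: 25.82
position: [0.4818, -0.4191, 0.0291]
tool_rot: [-3.141, 0.004, -0.003]
ft_force: [0.1, 0.6, 0.9]
grip_width: 0.996
```

```bash
python3 -m pendant '[[[0,0,0],[0,0,0.002],-0.3],[[0,0,0],[0,0,0],0.2],[[0,0,0],[0,0,0],1],[[0,0,0],[0,0,0],1],[[0,0,0],[0,0,0],1],[[0,0,0],[0,0,0],1],[[0,0,0],[0,0,0],1],[[0,0,0],[0,0,0],1]]' 30
python3 -m pendant '[[[0,0,0],[0,0,-0.01],1],[[0,0,0],[0,0,-0.03],1],[[0,0,0],[0,0,-0.03],1],[[0,0,0],[0,0,0],1],[[0,0,0],[0,0,0],1]]'
python3 -c "
from h import *;s=monitor.get_state();print(s['position'].round(4),cv2.Rodrigues(s['tool_rot'])[0].round(3));snap('scene','s12.png',(240,200,340,330),5)"
```

```text
time: 26.82
position: [0.4814, -0.4194, 0.0271]
tool_rot: [-3.141, 0.005, -0.003]
ft_force: [0.5, 0.2, 0.4]
grip_width: 0.258
time: 27.45
position: [0.481, -0.4189, 0.0965]
tool_rot: [-3.141, 0.005, -0.002]
ft_force: [-0.3, 0.8, -1.2]
grip_width: 0.26
[ 0.481  -0.4189  0.0965] [[ 1.    -0.003  0.001]
 [-0.003 -1.     0.001]
 [ 0.001 -0.001 -1.   ]]
```

View pics/s12.png

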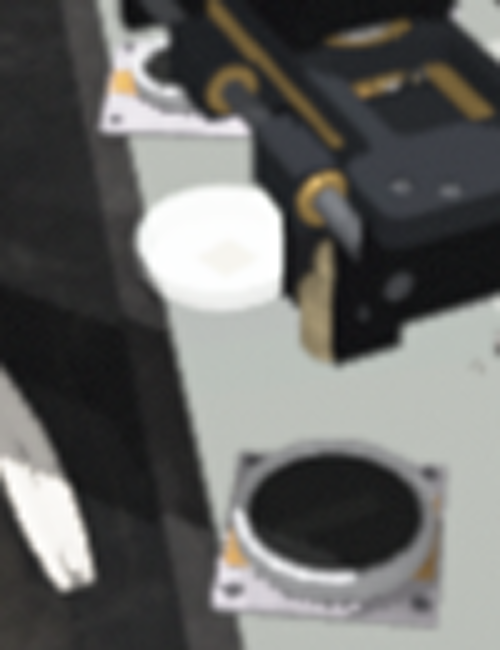

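```bash
python3 -m pendant '[[[0,0,0],[0.011,-0.045,0],1],[[0,0,0],[0.011,-0.045,0],1],[[0,0,0],[0.011,-0.045,0],1],[[0,0,0],[0.011,-0.045,0],1],[[0,0,0],[0.011,-0.045,0],1],[[0,0,0],[0.011,-0.044,0],1],[[0,0,0],[0,0,0],1],[[0,0,0],[0,0,0],1]]'; python3 -m pendant '[[[0,0,0],[0,0,0.03],1],[[0,0,0],[0,0,0.025],1],[[0,0,0],[0,0,0],1],[[0,0,0],[0,0,0],1]]'; python3 -c "
from h import *;s=monitor.get_state();print(s['position'].round(4),cv2.Rodrigues(s['tool_rot'])[0].round(3));snap('scene','s13.png',(240,160,360,240),6)"
```

```text
time: 28.5
position: [0.5473, -0.1509, 0.0964]
tool_rot: [3.141, -0.005, -0.0]
ft_force: [-0.6, -0.7, -0.6]
grip_width: 0.257
time: 29.0
position: [0.5484, -0.1521, 0.043]
tool_rot: [3.141, -0.008, 0.004]
ft_force: [0.1, -0.4, -0.7]
grip_width: 0.26
[ 0.5484 -0.1521  0.043 ] [[ 1.    -0.005  0.002]
 [-0.005 -1.    -0.001]
 [ 0.002  0.001 -1.   ]]
```

View pics/s13.png

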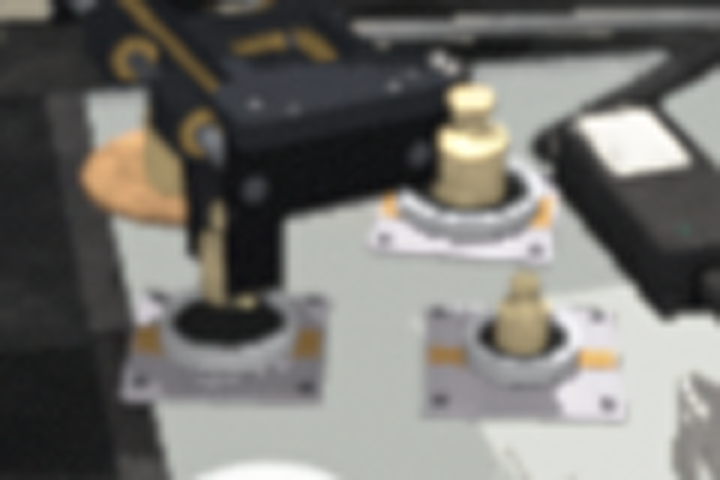

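```bash
python3 -m pendant '[[[0,0,0],[-0.001,-0.002,0.006],1],[[0,0,0],[0,0,0.005],1],[[0,0,0],[0,0,0],1]]';python3 -m pendant '[[[0,0,0],[0,0,0.002],1],[[0,0,0],[0,0,0],1]]';python3 -m pendant '[[[0,0,0],[0,0,0.0015],1],[[0,0,0],[0,0,0],1]]';python3 -m pendant '[[[0,0,0],[0,0,0.001],1],[[0,0,0],[0,0,0],1]]'
```

```text
time: 29.42
position: [0.5469, -0.1484, 0.0309]
tool_rot: [-3.141, 0.005, -0.002]
ft_force: [0.5, 0.6, -0.8]
grip_width: 0.259
time: 29.68
position: [0.5472, -0.1486, 0.0292]
tool_rot: [-3.142, 0.005, -0.003]
ft_force: [0.6, 0.3, -1.2]
grip_width: 0.256
time: 29.92
position: [0.5472, -0.1486, 0.0277]
tool_rot: [-3.141, 0.005, -0.003]
ft_force: [-0.3, -0.6, -1.8]
grip_width: 0.259
time: 30.18
position: [0.5474, -0.1487, 0.0271]
tool_rot: [-3.141, 0.005, -0.003]
ft_force: [-1.2, -0.1, 2.1]
grip_width: 0.259
```

```bash
python3 -m pendant '[[[0,0,0],[0,0,0],-1],[[0,0,0],[0,0,0],-1],[[0,0,0],[0,0,0],-1],[[0,0,0],[0,0,0],-1],[[0,0,0],[0,0,0],-1],[[0,0,0],[0,0,-0.02],-1],[[0,0,0],[0,0,-0.03],-1],[[0,0,0],[0,0,-0.03],-1]]'
python3 -m pendant '[[[0,0,0],[0,0,-0.005],-1],[[0,0,0],[0.011,-0.04,0],-1],[[0,0,0],[0.011,-0.04,0],-1],[[0,0,0],[0.01,-0.039,0],-1],[[0,0,0],[0,0,0],-1],[[0,0,0],[0,0,0],-1]]'; python3 -c "
from h import *;s=monitor.get_state();print(s['position'].round(4),cv2.Rodrigues(s['tool_rot'])[0].round(3));snap('scene','s14.png',(240,130,400,330),3);snap('wrist','w14.png')"
```

```text
time: 31.18
position: [0.5474, -0.149, 0.109]
tool_rot: [3.141, -0.006, 0.005]
ft_force: [-0.2, -0.0, 0.3]
grip_width: 0.99
time: 31.92
position: [0.5791, -0.0304, 0.1116]
tool_rot: [3.141, -0.005, 0.002]
ft_force: [0.5, 0.2, 0.3]
grip_width: 1.002
[ 0.5791 -0.0304  0.1116] [[ 1.    -0.003  0.001]
 [-0.003 -1.    -0.001]
 [ 0.001  0.001 -1.   ]]
```

View pics/s14.png

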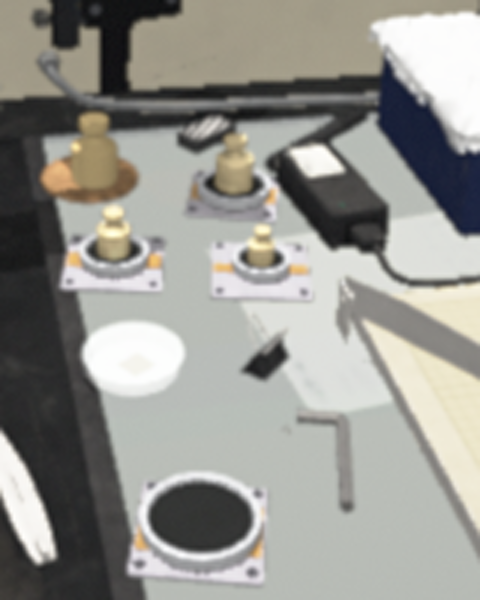

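View pics/w14.png

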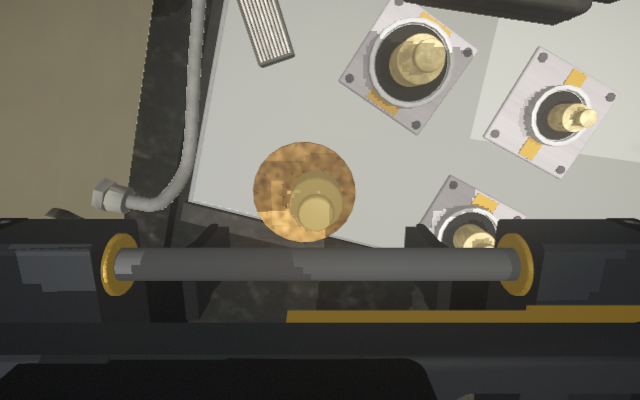

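Three weights stand in their dishes and W4 is below the gripper. Now I'll grip it.

```bash
python3 -m pendant '[[[0,0,0],[0,0,0.03],-1],[[0,0,0],[0,0,0.03],-1],[[0,0,0],[0,0,0.015],-1],[[0,0,0],[0,0,0.012],-1],[[0,0,0],[0,0,0],-1],[[0,0,0],[0,0,0],1],[[0,0,0],[0,0,0],1],[[0,0,0],[0,0,0],1]]' 40
python3 -m pendant '[[[0,0,0],[0,0,0],1],[[0,0,0],[0,0,0],1],[[0,0,0],[0,0,0],1],[[0,0,0],[0,0,0],1]]'
```

```text
time: 33.02
position: [0.5801, -0.0296, 0.0254]
tool_rot: [-3.141, 0.005, -0.004]
ft_force: [-0.7, -0.2, -0.4]
grip_width: 0.741
time: 33.52
position: [0.5796, -0.0299, 0.0249]
tool_rot: [3.141, -0.005, 0.003]
ft_force: [0.2, -1.4, -0.3]
grip_width: 0.427
```

```bash
python3 -m pendant '[[[0,0,0],[0,0,-0.01],1],[[0,0,0],[0,0,-0.03],1],[[0,0,0],[0,0,-0.03],1],[[0,0,0],[0,0,-0.02],1],[[0,0,0],[0,0,0],1]]'
python3 -m pendant '[[[0,0,0],[-0.01,0.039,0],1],[[0,0,0],[-0.01,0.039,0],1],[[0,0,0],[-0.01,0.039,0],1],[[0,0,0],[-0.01,0.039,0],1],[[0,0,0],[-0.01,0.039,0],1],[[0,0,0],[-0.01,0.039,0],1],[[0,0,0],[-0.01,0.039,0],1],[[0,0,0],[0,0,0],1]]'
python3 -m pendant '[[[0,0,0],[-0.01,0.039,0],1],[[0,0,0],[-0.01,0.039,0],1],[[0,0,0],[-0.01,0.039,0],1],[[0,0,0],[0,0,0],1],[[0,0,0],[0,0,0],1]]'
python3 -c "
from h import *;s=monitor.get_state();print(s['position'].round(4),cv2.Rodrigues(s['tool_rot'])[0].round(3));snap('scene','s15.png',(240,130,400,330),3)"
```

```text
time: 34.15
position: [0.5804, -0.0296, 0.1161]
tool_rot: [-3.141, 0.005, -0.007]
ft_force: [0.1, 0.1, -4.5]
grip_width: 0.424
time: 35.15
position: [0.5051, -0.307, 0.1134]
tool_rot: [3.139, -0.016, -0.002]
ft_force: [-0.2, 0.6, -5.4]
grip_width: 0.433
time: 35.78
position: [0.4784, -0.4177, 0.1131]
tool_rot: [-3.139, 0.004, -0.001]
ft_force: [-0.7, 0.0, -5.6]
grip_width: 0.426
[ 0.4784 -0.4177  0.1131] [[ 1.    -0.003  0.   ]
 [-0.003 -1.     0.003]
 [ 0.    -0.003 -1.   ]]
```

View pics/s15.png

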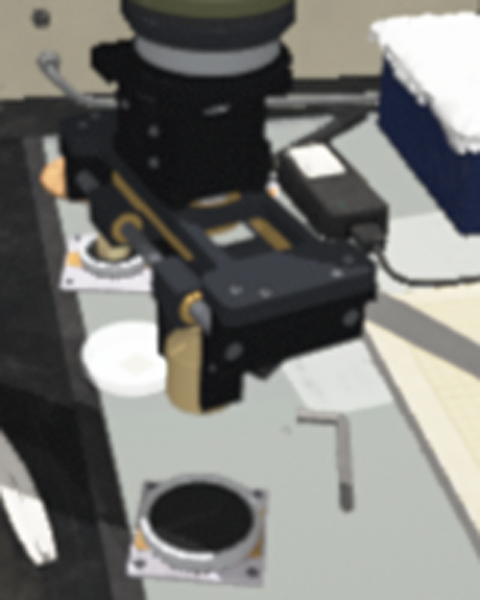

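```bash
python3 -m pendant '[[[0,0,0],[0.002,0.005,0.02],1],[[0,0,0],[0,0,0.025],1],[[0,0,0],[0,0,0.02],1],[[0,0,0],[0,0,0.01],1],[[0,0,0],[0,0,0],1],[[0,0,0],[0,0,0],1]]'
python3 -c "
from h import *;s=monitor.get_state();print(s['position'].round(4),cv2.Rodrigues(s['tool_rot'])[0].round(3));snap('scene','s16.png',(270,240,350,330),6)"
```

```text
time: 36.58
position: [0.4809, -0.425, 0.0405]
tool_rot: [3.141, -0.005, 0.005]
ft_force: [0.7, -0.1, -5.1]
grip_width: 0.425
[ 0.4809 -0.425   0.0405] [[ 1.    -0.003  0.003]
 [-0.003 -1.    -0.001]
 [ 0.003  0.001 -1.   ]]
```

View pics/s16.png

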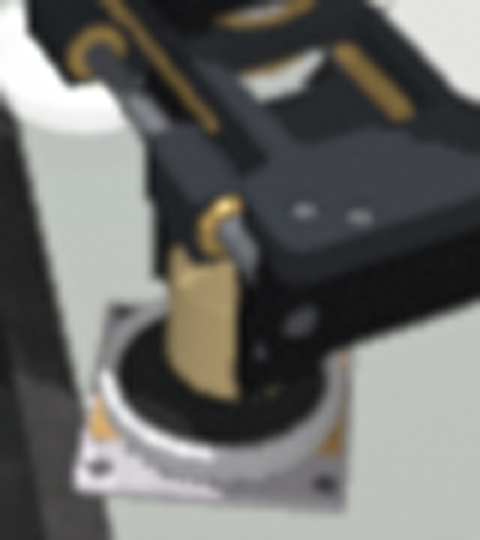

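```bash
python3 -m pendant '[[[0,0,0],[-0.001,-0.002,0.004],1],[[0,0,0],[0,0,0.003],1],[[0,0,0],[0,0,0],1],[[0,0,0],[0,0,0],1]]';python3 -m pendant '[[[0,0,0],[0,0,0.001],1],[[0,0,0],[0,0,0],1]]';python3 -m pendant '[[[0,0,0],[0,0,0.001],1],[[0,0,0],[0,0,0],1]]';python3 -m pendant '[[[0,0,0],[0,0,0.001],1],[[0,0,0],[0,0,0],1]]'
```

```text
time: 37.12
position: [0.4794, -0.4224, 0.0327]
tool_rot: [3.142, -0.005, 0.003]
ft_force: [-0.2, 0.5, -4.9]
grip_width: 0.424
time: 37.38
position: [0.4794, -0.4224, 0.0316]
tool_rot: [-3.141, 0.005, -0.003]
ft_force: [-0.2, -0.6, -4.7]
grip_width: 0.427
time: 37.62
position: [0.4795, -0.4225, 0.0309]
tool_rot: [-3.142, 0.005, -0.003]
ft_force: [0.2, -0.3, -2.9]
grip_width: 0.421
time: 37.88
position: [0.4795, -0.4225, 0.0309]
tool_rot: [-3.141, 0.005, -0.004]
ft_force: [-2.6, 3.2, 5.5]
grip_width: 0.426
```

Contact at the predicted height. Release, then back away high for a final look.

```bash
python3 -m pendant '[[[0,0,0],[0,0,0],-1],[[0,0,0],[0,0,0],-1],[[0,0,0],[0,0,0],-1],[[0,0,0],[0,0,0],-1],[[0,0,0],[0,0,0],-1],[[0,0,0],[0,0,-0.02],-1],[[0,0,0],[0,0,-0.03],-1],[[0,0,0],[0,0,-0.03],-1]]'
python3 -m pendant '[[[0,0,0],[0,0,-0.04],-1],[[0,0,0],[0,0,-0.05],-1],[[0,0,0],[0,-0.03,-0.05],-1],[[0,0,0],[-0.02,-0.04,-0.05],-1],[[0,0,0],[-0.02,-0.04,-0.03],-1],[[0,0,0],[-0.02,-0.04,0],-1],[[0,0,0],[0,0,0],-1],[[0,0,0],[0,0,0],-1]]'
python3 -c "
from h import *;s=monitor.get_state();print(s['position'].round(4));snap('scene','s17.png',(240,130,400,330),3);d=snap('wrist','w17.png');d=snap('top','t17.png')"
```

```text
time: 38.88
position: [0.4794, -0.4229, 0.1119]
tool_rot: [3.141, -0.006, 0.004]
ft_force: [0.7, 0.3, 0.5]
grip_width: 0.997
time: 39.88
position: [0.4206, -0.2758, 0.327]
tool_rot: [3.142, -0.006, 0.006]
ft_force: [0.4, -0.4, 0.6]
grip_width: 1.002
[ 0.4206 -0.2758  0.327 ]
```

View pics/s17.png

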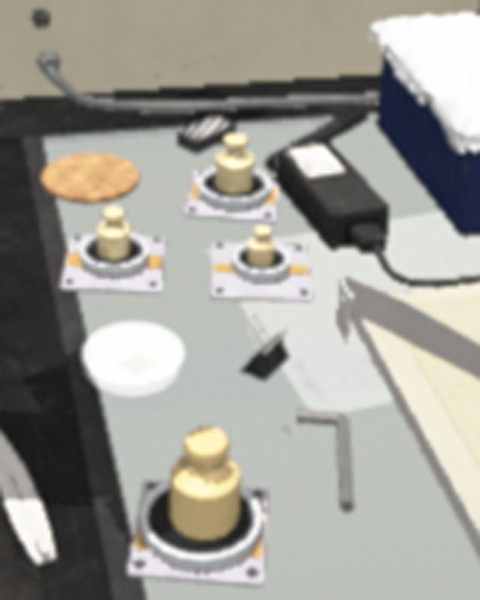

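View pics/w17.png

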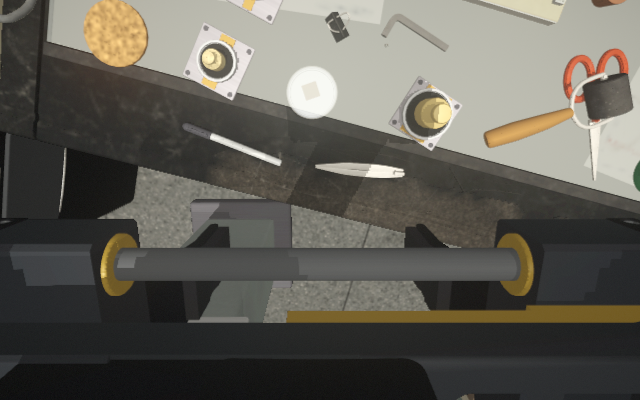

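View pics/t17.png

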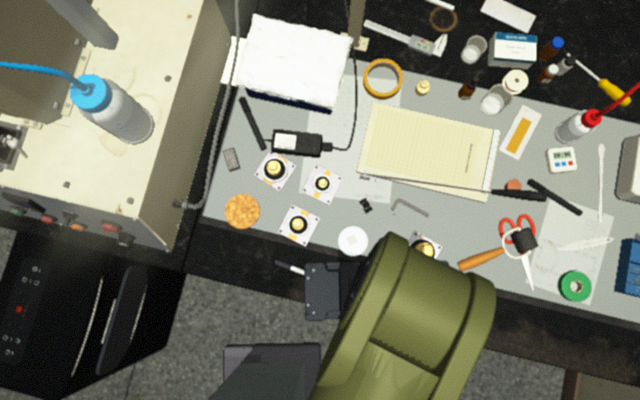

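All four stand upright. I'll measure the knob positions against the dishes.

```bash
python3 - <<'E'
from h import *
d=dict(np.load('last_top.npz'));im=d['color'][:,:,::-1]
cv2.imwrite('pics/t17a.png',cv2.resize(im[145:255,255:355],None,fx=5,fy=5,interpolation=cv2.INTER_CUBIC))
w=dict(np.load('last_wrist.npz'));im=w['color'][:,:,::-1]
cv2.imwrite('pics/w17a.png',cv2.resize(im[65:155,385:475],None,fx=6,fy=6,interpolation=cv2.INTER_CUBIC))
E
```

```text
(no output)
```

View pics/t17a.png

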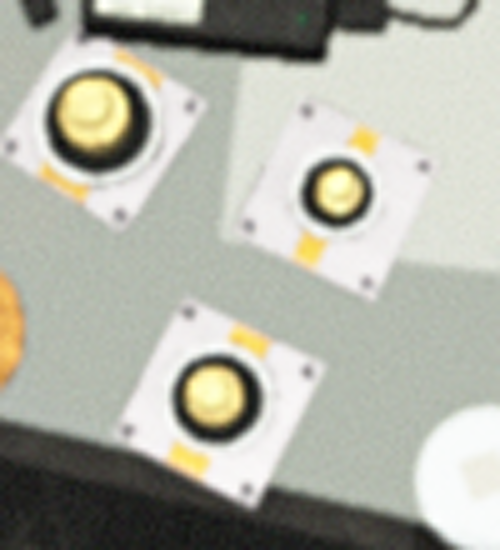

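View pics/w17a.png

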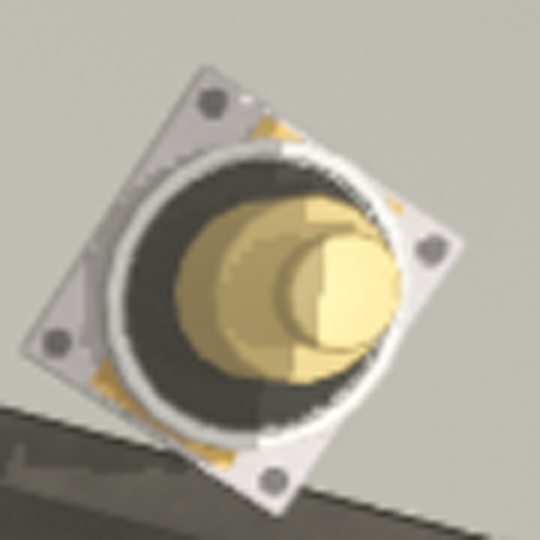

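```bash
python3 - <<'E'
from h import *
t=dict(np.load('last_top.npz'));w=dict(np.load('last_wrist.npz'))
A=lambda x,y:((x+.5)/5-.5+255,(y+.5)/5-.5+145)
D=lambda x,y:((x+.5)/6-.5+385,(y+.5)/6-.5+65)
for n,d,p,z,c in [('W3',t,A(94,104),.0637,(.6748,-.0972)),('W1',t,A(340,186),.0477,(.6395,-.2052)),('W2',t,A(212,390),.0547,(.547,-.1497)),('W4',w,D(345,291),.0757,(.48,-.4228))]:
    q=pix2w(d,*p,z)[:2]; print(n,q.round(4),'off mm',((q-c)*1000).round(1))
print(monitor.get_state()['ft_force'].round(1)); order.close_job()
E
```

```text
W3 [ 0.6736 -0.1002] off mm [-1.2 -3. ]
W1 [ 0.6376 -0.207 ] off mm [-1.9 -1.8]
W2 [ 0.5477 -0.1496] off mm [0.7 0.1]
W4 [ 0.4814 -0.4228] off mm [1.4 0. ]
[-0.1 -0.2 -0.2]
the job is handed in; nothing more can be done
```

All four weights are on their own feet, and the job was handed in at about 40 s of the 109 s allowed. I parked the largest weight on the cork, moved weight 3, weight 1 and weight 2 to their own dishes, then brought weight 4 from the cork to dish 4.

In the last pictures all four stand upright inside their rims. The measured offsets from the dish centres were about 2.6, 0.7, 3.3 and 1.4 mm for weights 1 to 4, against limits of 10 to 12.5 mm. Each weight touched down within about 0.1 mm of the height I expected. The gripper was open and clear of everything, with about 0 N at the wrist.

No check failed. The camera views differed from each other by only 2–3 mm for the weights and the cork. The exception was my rough first readings of the dish rims in the scene camera, which were up to about 10 mm off. I used the top and wrist readings of the dishes instead, which agreed with each other to under 1 mm.

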